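# Gauge the well depth, then plug it flush

## Robot

A 6-joint arm with a two-finger parallel gripper is mounted at the origin on the work surface; the furniture and walls round the work are solid. World frame = base frame: x ahead of the robot, y to its left, z up, the work surface at z = 0. Lengths are in m, angles in rad, forces in N, time in s.
With the tool pointing down it reaches from about 0.225 to 0.725 m from the base axis. Payload 3.1 kg.
Tool frame: the origin (TCP) lies at the very end of the fingers, on their centre line; the grasp point (between the pads) lies r.grip_depth behind it (r.grip_depth is the distance from the TCP to the grasp point, in m); z points along the fingers, y is the line along which they close (so a half turn about z gives the same grasp; the last joint's range is limited). The gripper opens to 85 mm and grips with 20 to 120 N. Pads are 22 mm wide; open, the fingers measure 114 mm over their backs; the gripper's body (76 mm by 85 mm) begins 54 mm behind the grasp point. The pads swing forward as they close: fully open they stand 13 mm farther back than shut.
Start: joints at [-1.362, 0.048, 0.099, 1.622, 0, 1.443], TCP at [0.173, -0.496, 0.231] pointing down, gripper open.
Joint ranges: [-2.91, 2.91], [-0.99, 1.94], [-1.21, 1.42], [-2.12, 2.29], [-1.49, 1.47], [-3.14, 3.14]. Speed limits (rad/s): [2.79, 2.79, 3.14, 3.14, 3.14, 3.14].

## Interface

Orientations are given as a rotation vector (axis times angle).
In Python, from rig import r gives the robot as it stands.
- The arm moves only by the shell command python3 -m jog 'ROWS'. ROWS is JSON, a list that holds one entry, the list of rows, each a list of 5 numbers: the gripper's target within -1 to 1 (fully open at 1, half-way at 0, shut at -1), then the shift along the tool's x, y, z in m, then the turn about the tool's z in rad. A call has 1 to 10 rows; each row is the pose to reach, as a shift and turn from the pose commanded when the call began, along the tool's axes at that moment; what a row does not reach only later rows make up. A row lasts 1/8 s, in which the tool goes at most 62.5 mm and 10.7 degrees, less where a joint would pass 70% of its speed; a pose out of reach is approached as far as the arm can. A call with a gripper value outside its range is refused whole. The fingers move at their own pace and stop on an object; the grip force is fixed at half the most. Time passes only in rows, so rows that repeat a pose let the fingers close. It gives the time, the measured TCP pose, the force, the opening and the grip force at its end, in the units of the state.
- r.get_obs(): the state, without advancing time (a new reading comes with each control period).
- r.get_image(name): name is "scene" or "side" or "wrist"; returns a dict with "pixels" (420x560x3 uint8, blue, green, red), "intrinsics" (3x3 intrinsics, pixels), "R" (3x3) and "t" (3): a world point X has camera coordinates R X + t; the wrist camera has in their place "tool_from_camera" (4x4, takes a point from camera to tool coordinates, whose origin is the TCP and whose axes are the flange's). Camera axes: x right, y down, z forward; pixel columns grow to the right and rows downward; lengths in m; the calibration is good to about 2 mm. A picture is of the moment at which its call begins: read the wrist's pose just before it. There is no depth.
- r.finish_job(): hands the job in; it is judged then, once.
The state is a dict: "time_s": time; "joint_pos": joint angles; "joint_vel": joint speeds; "tau": joint torques, N m; "ee_pos": TCP position; "ee_rot": TCP orientation; "wrist_force": force on the tool from outside, world axes, zero at the start; "torque": the same for the moment, N m; "finger_gap": opening from 0.0 (shut) to 1.0 (fully open); "grip_force": force on a finger pad.
Only numpy, scipy, OpenCV 4.12 (cv2) and the standard library are available. Lean on these libraries where they do the work, as an engineer would, in place of code of your own. Each camera call takes 0.05 s, during which the arm holds its last target. There are 200 camera calls.

## Task

Find out how deep the well in the aluminium block is: take the depth rod from its stand, lower it gently to the bottom of the well, keep it pressed there lightly for about half a second, and put it back in its stand. Then, of the three steel plugs in the rack, set the one whose body is as long as the well is deep into the well, so that it stands on the bottom with the step below its knob flush with the block's top face. Do not try plugs of the wrong length in the well, leave the other two in the rack and everything else where it stands.

Things in the scene. Friction and masses are not known exactly. Their poses are not given: they have to be found in the camera images.
- block: fixed aluminium block, 100 (x) x 74 (y) x 66 mm high, with one vertical round blind well in the middle of its top face; origin at the centre of its underside. Its well is 30, 40 or 50 mm deep, differently at each start; the depth is to be felt with the rod. Floor and walls are rigid
- well (a point): centre of the well's mouth, level with the block's top face (66 mm over the desk); well diameter 21.5 mm, its bright mouth edge gives no lead-in; z up
- stand: fixed grey plastic stand of the depth rod, 58 x 58 x 36 mm high, with one round hole in the middle; origin at the centre of its underside
- stand_hole0 (a point): centre of the stand hole's mouth, level with the stand's top face (36 mm over the desk); hole diameter 10 mm, 28 mm deep, its mouth edge gives no lead-in
- depth_rod: loose depth rod, 60 g, 115 mm long: a round steel shank 8 mm in diameter and 70 mm long with dark ring marks 30, 40 and 50 mm from the tip and a 1.2 mm chamfer at the tip, below a black round handle 16 mm in diameter and 45 mm long. It starts upright, tip down at the bottom of the stand's hole (tip 8 mm over the desk, handle from 78 to 123 mm). Origin at the tip, z along the rod towards the handle
- rod_tip (a point): the tip (lower end) of the depth rod, same point as its origin
- rack: fixed grey plastic rack, 176 (x) x 56 (y) x 18 mm high, with three round recesses 10 mm deep and 23 mm wide in a row along its x, 60 mm apart; a plug stands upright in each, its foot 8 mm over the desk, in any order; origin at the centre of its underside
- plug_short: loose round steel plug, 80 g: a body 20 mm in diameter and 30 mm long with a 3 mm chamfer at the foot (foot face 15 mm wide), then a step up to a narrower knob 14 mm in diameter and 34 mm high; 64 mm tall in all. Origin at the centre of its foot, z up along its axis
- short_step (a point): centre of the step of plug_short, where its body ends and the knob begins, 30 mm above its foot
- plug_middle: loose round steel plug, 80 g: a body 20 mm in diameter and 40 mm long with a 3 mm chamfer at the foot (foot face 15 mm wide), then a step up to a narrower knob 14 mm in diameter and 34 mm high; 74 mm tall in all. Origin at the centre of its foot, z up along its axis
- middle_step (a point): centre of the step of plug_middle, where its body ends and the knob begins, 40 mm above its foot
- plug_long: loose round steel plug, 80 g: a body 20 mm in diameter and 50 mm long with a 3 mm chamfer at the foot (foot face 15 mm wide), then a step up to a narrower knob 14 mm in diameter and 34 mm high; 84 mm tall in all. Origin at the centre of its foot, z up along its axis
- long_step (a point): centre of the step of plug_long, where its body ends and the knob begins, 50 mm above its foot
- vial_near: bystander, to be left alone: small clear vial with a coloured screw cap, 25 mm in diameter, 53 mm high, in front of the block to the right; origin at the centre of its underside
- vial_far: bystander, to be left alone: small clear vial with a coloured screw cap, 25 mm in diameter, 53 mm high, between block and rack; origin at the centre of its underside
- bottle_amber: bystander, to be left alone: brown reagent bottle, 48 mm in diameter, 90 mm high, at the back; origin at the centre of its underside
- bottle_white: bystander, to be left alone: white reagent bottle, 62 mm in diameter, 128 mm high, at the back; origin at the centre of its underside
- carton: bystander, to be left alone: white folding carton, 62 x 105 x 58 mm, at the back left; origin at the centre of its underside

How it is judged:
On the way, in this order (a step that is already met when the one before it is completed fails the run):
1. the depth rod's tip is pressed lightly on the bottom of the well (over 1 N, for 0.2 s) (horizontal distance between rod_tip and well below 0.012 m and (contact force between depth_rod and floor_a_c0 above 1 N or contact force between depth_rod and floor_b_c0 above 1 N or contact force between depth_rod and floor_c_c0 above 1 N)), for 0.2 s.
2. the depth rod stands back in its stand's hole (horizontal distance between rod_tip and stand_hole0 below 0.006 m and z of rod_tip in the frame of stand_hole0 below -0.022 m and angle between depth_rod's own z axis and vertical below 0.15 rad and linear speed of depth_rod below 0.01 m/s), for 0.2 s.
3. the matching plug stands on the bottom of the well, its step flush with the block's top face within 2 mm (((z of short_step in the frame of well between -0.002 and 0.002 m and horizontal distance between short_step and well below 0.003 m and angle between plug_short's own z axis and vertical below 0.08 rad and contact force between plug_short and floor_a_c0 above 0.1 N) or (z of middle_step in the frame of well between -0.002 and 0.002 m and horizontal distance between middle_step and well below 0.003 m and angle between plug_middle's own z axis and vertical below 0.08 rad and contact force between plug_middle and floor_b_c0 above 0.1 N) or (z of long_step in the frame of well between -0.002 and 0.002 m and horizontal distance between long_step and well below 0.003 m and angle between plug_long's own z axis and vertical below 0.08 rad and contact force between plug_long and floor_c_c0 above 0.1 N))), for 0.2 s.
At the end, for the whole second after the job is handed in: Matching plug released at rest in the well: centred within 3 mm, upright within 0.08 rad, step flush with the block's top within 2 mm; other plugs upright in the rack, within 12 mm of their start; depth rod at rest in its stand, tip 22 mm or more down the hole, upright within 0.15 rad (all of step 2 and ((z of short_step in the frame of well between -0.002 and 0.002 m and horizontal distance between short_step and well below 0.003 m and angle between plug_short's own z axis and vertical below 0.08 rad and linear speed of plug_short below 0.01 m/s and distance of each of plug_middle, plug_long from where it was at the start of the episode below 0.012 m and angle between each of plug_middle, plug_long's own z axis and vertical below 0.3 rad) or (z of middle_step in the frame of well between -0.002 and 0.002 m and horizontal distance between middle_step and well below 0.003 m and angle between plug_middle's own z axis and vertical below 0.08 rad and linear speed of plug_middle below 0.01 m/s and distance of each of plug_short, plug_long from where it was at the start of the episode below 0.012 m and angle between each of plug_short, plug_long's own z axis and vertical below 0.3 rad) or (z of long_step in the frame of well between -0.002 and 0.002 m and horizontal distance between long_step and well below 0.003 m and angle between plug_long's own z axis and vertical below 0.08 rad and linear speed of plug_long below 0.01 m/s and distance of each of plug_short, plug_middle from where it was at the start of the episode below 0.012 m and angle between each of plug_short, plug_middle's own z axis and vertical below 0.3 rad))); the robot touches nothing.
It fails at once if a plug of the wrong length is set on the bottom of the well (contact force between any of plug_short, plug_long and floor_b_c0 above 0.3 N or contact force between any of plug_short, plug_middle and floor_c_c0 above 0.3 N or contact force between any of plug_middle, plug_long and floor_a_c0 above 0.3 N).
It fails at once if the rod or a plug is pressed against the block or the bottom of the well with more than 25 N (contact force between any of depth_rod, plug_short, plug_middle, plug_long and block above 25 N or contact force between any of depth_rod, plug_short, plug_middle, plug_long and floor_a_c0 above 25 N or contact force between any of depth_rod, plug_short, plug_middle, plug_long and floor_b_c0 above 25 N or contact force between any of depth_rod, plug_short, plug_middle, plug_long and floor_c_c0 above 25 N).
It fails at once if a bystander is moved more than 20 mm or knocked over (distance of any of vial_near, vial_far, bottle_amber, bottle_white, carton from where it was at the start of the episode above 0.02 m or angle between any of vial_near, vial_far, bottle_amber, bottle_white, carton's own z axis and vertical above 0.4 rad).
It also fails if it takes over 64 s, if anything falls off the work surface, if the arm or the gripper's body presses on something with over 40 N, if the wrist force passes 120 N, or if a joint passes its speed limit or range.

## Working session

There is one attempt and no reset: what is moved stays moved. The work goes in short steps, Python scripts to look and compute and a shell command to move; the robot and the scene stay as the last step left them, time stands still between calls to the robot, and variables do not carry over. Pictures are saved under pics/ and viewed, at most 10 in all, crops included, and the job is handed in when it is done.

```bash
ls; mkdir -p pics
python3 - <<'E'
from rig import r
import cv2,numpy as np
np.set_printoptions(precision=4,suppress=True)
o=r.get_obs();print(o,r.grip_depth)
ims=[]
for n in("scene","side","wrist"):
    i=r.get_image(n);cv2.imwrite(f"pics/{n}0.png",i["pixels"]);print(n,i["intrinsics"],[i[k] for k in i if k not in("pixels","intrinsics")])
E
```

```text
pics
{'time_s': 0.0, 'joint_pos': array([-1.3618,  0.0487,  0.0976,  1.622 , -0.    ,  1.443 ]), 'joint_vel': array([-0.0007,  0.0004,  0.0006,  0.0013,  0.0008,  0.0005]), 'tau': array([ -0.0005, -33.8783,  32.0015,   0.0203,  -0.0002,   0.    ]), 'ee_pos': array([ 0.1733, -0.4949,  0.2301]), 'ee_rot': array([-3.0948, -0.5261,  0.0002]), 'wrist_force': array([-0.8564,  0.0397,  0.7351]), 'torque': array([0.01  , 0.0024, 0.0384]), 'grip_force': 0.0, 'finger_gap': 0.9994967752968263} 0.0187
scene [[404.0953   0.     282.5282]
 [  0.     404.0953 211.6161]
 [  0.       0.       1.    ]] [array([[ 0.9715, -0.2368,  0.0042],
       [-0.1594, -0.667 , -0.7278],
       [ 0.1752,  0.7064, -0.6858]]), array([-0.4938,  0.1448,  0.9143])]
side [[507.9914   0.     277.8288]
 [  0.     507.9914 209.5484]
 [  0.       0.       1.    ]] [array([[ 0.92  , -0.3917,  0.0076],
       [-0.1812, -0.4427, -0.8782],
       [ 0.3474,  0.8066, -0.4783]]), array([-0.4533,  0.1521,  1.0609])]
wrist [[330.6533   0.     282.5568]
 [  0.     330.6533 208.3941]
 [  0.       0.       1.    ]] [array([[-0.0001, -0.9663, -0.2576,  0.0641],
       [ 1.    ,  0.0001, -0.0006, -0.0004],
       [ 0.0006, -0.2576,  0.9663, -0.1413],
       [ 0.    ,  0.    ,  0.    ,  1.    ]])]
```

View pics/scene0.png

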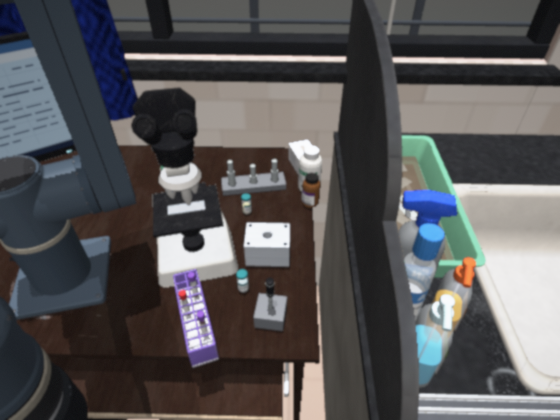

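View pics/side0.png

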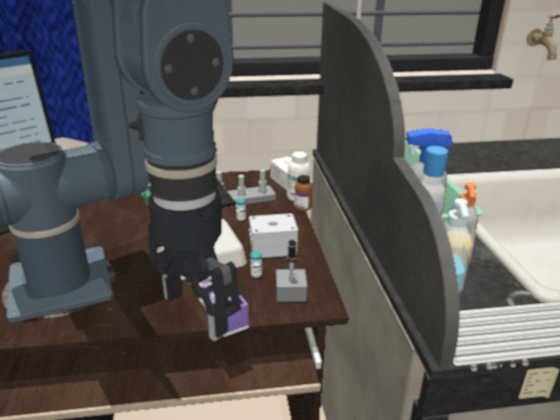

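The scene view shows the block (well about (268,237)), the stand with the rod (handle top about (270,284)), and the rack with plugs at (231,163), (253,168) and (275,163). The side view shows the same: well (281,224), stand top (291,280), plugs (241,178) and (263,173). The microscope stands to the left.

```bash
cat > h.py <<'E'
from rig import r
import cv2,numpy as np
from scipy.spatial.transform import Rotation as Ro
np.set_printoptions(precision=4,suppress=True)
def ray(i,u,v,z,o=None):
    K=i["intrinsics"];d=np.linalg.inv(K)@[u,v,1]
    if "R" in i: D=i["R"].T@d;C=-i["R"].T@i["t"]
    else:
        T=i["tool_from_camera"];W=Ro.from_rotvec(o["ee_rot"]).as_matrix()
        D=W@T[:3,:3]@d;C=W@T[:3,3]+o["ee_pos"]
    return C+D*(z-C[2])/D[2]
def shift(o,p):  # tool-axes shift from current pose to world p
    return Ro.from_rotvec(o["ee_rot"]).as_matrix().T@(np.array(p)-o["ee_pos"])
E
python3 - <<'E'
from h import *
a=r.get_image("scene");b=r.get_image("side");o=r.get_obs()
for n,s,d,z in(("well",(268,237),(281,224),.066),("rodtop",(269.5,283),(292,242),.123),("standtop",(271,311),(291,283),.036),("plugR",(275,160),(262.5,171),.08),("plugM",(253,166),(241,177),.08),("plugL",(230.5,161),None,.08)):
    print(n,ray(a,*s,z),d and ray(b,*d,z))
print(Ro.from_rotvec(o["ee_rot"]).as_matrix())
i=a["pixels"][130:340,140:330];j=b["pixels"][150:310,190:330]
cv2.imwrite("pics/c.png",np.hstack([cv2.resize(i,(475,525),interpolation=2),cv2.resize(j,(320,525) ,interpolation=2)]))
E
```

```text
well [ 0.4616 -0.0513  0.066 ] [ 0.4761 -0.056   0.066 ]
rodtop [ 0.4295 -0.2186  0.123 ] [ 0.429  -0.2168  0.123 ]
standtop [ 0.4301 -0.2228  0.036 ] [ 0.4231 -0.2294  0.036 ]
plugR [0.5385 0.2125 0.08  ] [0.533  0.2017 0.08  ]
plugM [0.4751 0.1996 0.08  ] [0.4666 0.1873 0.08  ]
plugL [0.4197 0.236  0.08  ] None
[[ 0.9438  0.3305 -0.0003]
 [ 0.3305 -0.9438  0.0012]
 [ 0.0001 -0.0012 -1.    ]]
```

View pics/wrist0.png

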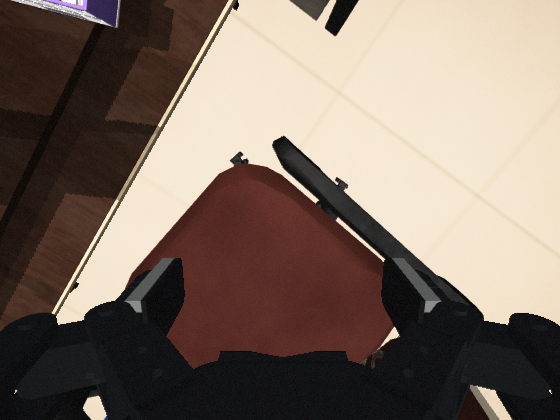

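View pics/c.png

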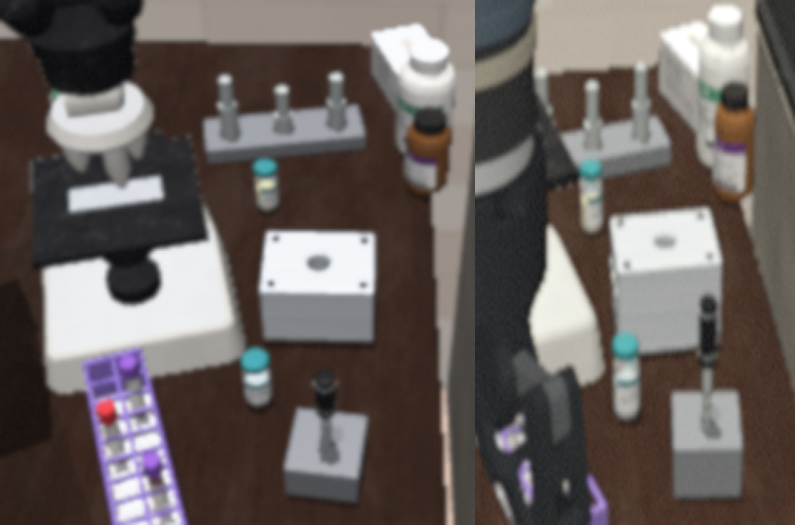

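The wrist camera sees only the floor beside the desk. The crop puts the well at scene (267.2,235.2), the plug tops at (230.4,162), (252.8,166) and (274.4,161.2), and the shortest plug in the middle. I'll work out the heights and obstacle positions next.

Run:
```python
from h import *
a=r.get_image("scene");b=r.get_image("side");o=r.get_obs()
C=lambda x,y:(140+x/2.5,130+y/2.5)
S=lambda x,y:(190+(x-475)*140/320,150+y*160/525)
def tri(p,q):
    M=[];
    for i,(u,v) in((a,p),(b,q)):
        P=i["intrinsics"]@np.c_[i["R"],i["t"]];M+=[u*P[2]-P[0],v*P[2]-P[1]]
    w=np.linalg.svd(np.array(M))[2][-1];return w[:3]/w[3]
for n,p,q in(("well",(318,263),(665,241)),("rodtop",(324,376),(708,300)),("pM",(282,90),(592,84)),("pR",(336,78),(641,68)),("vialn",(256,356),(625,341)),("vialf",(265,165),(591,167)),("whiteb",(430,48),(725,15)),("amber",(432,118),(736,92))):
    print(n,tri(C(*p),S(*q)))
print("well",ray(a,*C(318,263),.066),ray(b,*S(665,241),.066))
for n,p,z in(("plugL",(226,78),.1),("plugL",(226,78),.08),("block corners",(266,232),.066),("",(376,236),.066),("",(376,291),.066),("",(262,288),.066),("scope base",(45,280),.04),("",(50,375),.04),("",(240,330),.04),("",(205,235),.1),("",(35,255),.1),("",(150,100),.2),("eyepiece",(130,50),.3),("eyepiece",(130,50),.25),("rackc",(205,150),.018),("",(364,140),.018)): print(n,ray(a,*C(*p),z))
```

```text
well [ 0.4615 -0.0442  0.0644]
rodtop [ 0.4315 -0.211   0.1204]
pM [0.4757 0.2112 0.072 ]
pR [0.5373 0.2125 0.0758]
vialn [ 0.3896 -0.1221  0.0473]
vialf [0.4409 0.1204 0.0468]
whiteb [0.6337 0.1849 0.1186]
amber [0.616  0.1143 0.0821]
well [ 0.4611 -0.0454  0.066 ] [ 0.4606 -0.047   0.066 ]
plugL [0.417  0.2076 0.1   ]
plugL [0.4193 0.2351 0.08  ]
block corners [0.4221 0.0049 0.066 ]
 [ 0.521  -0.0242  0.066 ]
 [ 0.5038 -0.0906  0.066 ]
 [ 0.4064 -0.0636  0.066 ]
scope base [0.2151 0.0165 0.04  ]
 [ 0.2172 -0.0959  0.04  ]
 [ 0.3815 -0.0848  0.04  ]
 [ 0.3648 -0.0204  0.1   ]
 [ 0.2183 -0.0105  0.1   ]
 [0.3367 0.0533 0.2   ]
eyepiece [ 0.329  -0.0163  0.3   ]
eyepiece [0.3274 0.0584 0.25  ]
rackc [0.3849 0.1942 0.018 ]
 [0.5585 0.1704 0.018 ]
```

```bash
python3 -m jog '[[[1,0.05,0,0,0],[1,0.1,0,0,0],[1,0.15,0,0,0],[1,0.2,0,0,0]]]'
```

```text
time_s: 0.85
ee_pos: [0.3636, -0.4288, 0.2314]
ee_rot: [3.097, 0.526, 0.0]
wrist_force: [-0.1, -1.7, 1.0]
finger_gap: 0.999
grip_force: 0.0
```

```bash
python3 -m jog '[[[1,0.033,-0.045,0,0],[1,0.067,-0.09,0,0],[1,0.1,-0.134,0,0],[1,0.134,-0.178,0,0],[1,0.134,-0.178,0,0],[1,0.134,-0.178,0,0]]]'
python3 - <<'E'
from h import *
o=r.get_obs();i=r.get_image("wrist");print(o["ee_pos"],o["ee_rot"]);cv2.imwrite("pics/w1.png",i["pixels"])
E
```

```text
time_s: 1.6
ee_pos: [0.4299, -0.2173, 0.2314]
ee_rot: [3.096, 0.527, -0.0]
wrist_force: [-0.3, -0.6, -0.1]
finger_gap: 0.998
grip_force: 0.0
[ 0.4299 -0.2173  0.2314] [ 3.0962  0.5275 -0.0002]
```

View pics/w1.png

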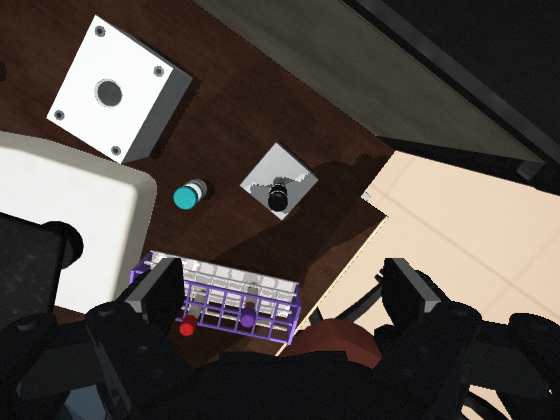

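The wrist view from above the rod shows the handle's top at about (278,202), stand corners about (277,142), (318,180), (280,219) and (240,185), and the well at about (108,92).

Run:
```python
from h import *
o=r.get_obs();i=r.get_image("wrist");g=cv2.cvtColor(i["pixels"],6)
m=np.zeros_like(g);m[160:225,255:300]=(g[160:225,255:300]<45)*255
c=max(cv2.findContours(m,0,1)[0],key=cv2.contourArea);x,y,w,h=cv2.boundingRect(c);print("rod",x,y,w,h,cv2.contourArea(c))
for rr in (10.5,):print(ray(i,x+w/2-.5,y+h-1-rr,.123,o))
print("stand",np.mean([ray(i,*p,.036,o) for p in((277,142),(318,180),(280,219),(240,185))],0))
m=np.zeros_like(g);m[70:115,85:130]=(g[70:115,85:130]<150)*255
c=max(cv2.findContours(m,0,1)[0],key=cv2.contourArea);e=cv2.fitEllipse(c);print("well",e);p=ray(i,*e[0],.066,o);print(p)
print("block",np.mean([ray(i,*q,.066,o) for q in((97,15),(192,77),(122,164),(47,120))],0))
cv2.imwrite("pics/w1c.png",np.hstack([cv2.resize(i["pixels"][130:230,230:330],(400,400)),cv2.resize(i["pixels"][10:170,40:200],(400,400))]))
```

```text
rod 255 199 45 26 595.0
[ 0.4219 -0.2154  0.123 ]
stand [ 0.4305 -0.2128  0.036 ]
well ((108.43687438964844, 92.95742797851562), (22.06191062927246, 25.74580955505371), 145.0426788330078)
[ 0.4615 -0.0443  0.066 ]
block [ 0.4605 -0.0497  0.066 ]
```

View pics/w1c.png

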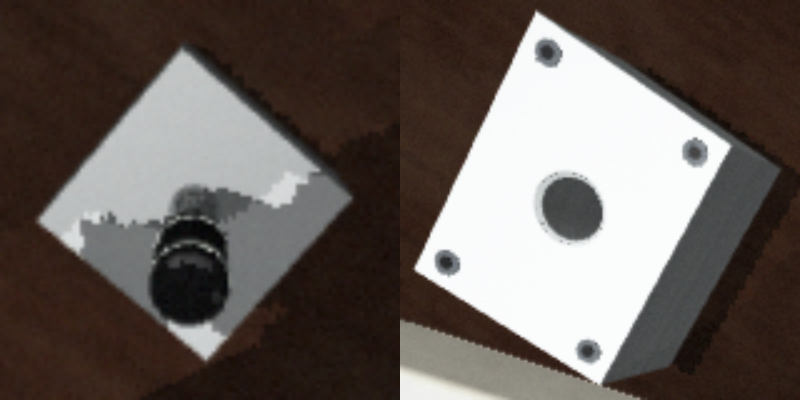

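The crop refines these: handle top at (277,201), stand corners (276,142), (318,179.5), (282,220) and (239.5,185), and well centre (107.6,93.2).

Run:
```python
from h import *
o=r.get_obs();i=r.get_image("wrist")
p=ray(i,277.0,201.2,.123,o);print("rod",p,shift(o,p))
print("stand",np.mean([ray(i,*p,.036,o) for p in((276,141.75),(318,179.5),(282,220),(239.5,185))],0))
print("well",ray(i,107.8,93.2,.066,o))
```

```text
rod [ 0.4312 -0.2125  0.123 ] [ 0.0034 -0.0049  0.1082]
stand [ 0.4304 -0.2133  0.036 ]
well [ 0.4611 -0.0441  0.066 ]
```

```bash
python3 -m jog '[[[0,0.003,-0.0045,0.03,0],[0,0.003,-0.0045,0.07,0],[0,0.003,-0.0045,0.11,0],[0,0.003,-0.0045,0.148,0],[0,0.003,-0.0045,0.148,0],[-1,0.003,-0.0045,0.148,0],[-1,0.003,-0.0045,0.148,0],[-1,0.003,-0.0045,0.148,0],[-1,0.003,-0.0045,0.148,0],[-1,0.003,-0.0045,0.148,0]]]'
```

```text
time_s: 3.0
ee_pos: [0.4327, -0.2131, 0.0855]
ee_rot: [3.093, 0.526, 0.005]
wrist_force: [-0.6, -1.3, 5.5]
finger_gap: 0.168
grip_force: 58.5
```

```bash
python3 -m jog '[[[-1,0,0,-0.02,0],[-1,0,0,-0.05,0],[-1,0,0,-0.095,0],[-1,0,0,-0.095,0],[-1,0,0,-0.095,0],[-1,0,0,-0.095,0]]]'
```

```text
time_s: 3.75
ee_pos: [0.4303, -0.2112, 0.1765]
ee_rot: [-3.095, -0.526, 0.004]
wrist_force: [0.9, -0.4, -0.6]
finger_gap: 0.167
grip_force: 58.9
```

```bash
python3 -m jog '[[[-1,0.02,-0.037,0,0],[-1,0.041,-0.075,0,0],[-1,0.062,-0.112,0,0],[-1,0.083,-0.15,0,0],[-1,0.083,-0.15,0,0],[-1,0.083,-0.15,0,0]]]';python3 - <<'E'
from h import *
o=r.get_obs();i=r.get_image("wrist");print(o["ee_pos"],o["wrist_force"]);cv2.imwrite("pics/w2.png",i["pixels"])
E
```

```text
time_s: 4.5
ee_pos: [0.4594, -0.0429, 0.1772]
ee_rot: [-3.097, -0.527, 0.003]
wrist_force: [-0.2, 0.3, -1.7]
finger_gap: 0.17
grip_force: 58.9
[ 0.4594 -0.0429  0.1772] [-0.2354  0.3424 -1.7159]
```

View pics/w2.png

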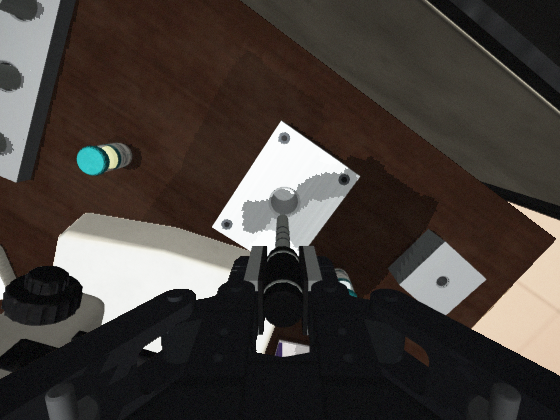

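The wrist view shows the rod's tip at about (284,213) in front of the well (284,200), and the empty stand hole at (443,281).

Run:
```python
from h import *
o=r.get_obs();i=r.get_image("wrist")
print("well",ray(i,284.5,200.5,.066,o),"tip",ray(i,283.5,213,.0997,o),"hole",ray(i,442.5,281.5,.036,o),o["ee_pos"])
cv2.imwrite("pics/w2c.png",np.hstack([cv2.resize(i["pixels"][170:250,245:325],(400,400),interpolation=2),cv2.resize(i["pixels"][240:320,405:485],(400,400),interpolation=2)]))
```

```text
well [ 0.4626 -0.0433  0.066 ] tip [ 0.4617 -0.0427  0.0997] hole [ 0.4308 -0.212   0.036 ] [ 0.4595 -0.0434  0.1774]
```

View pics/w2c.png

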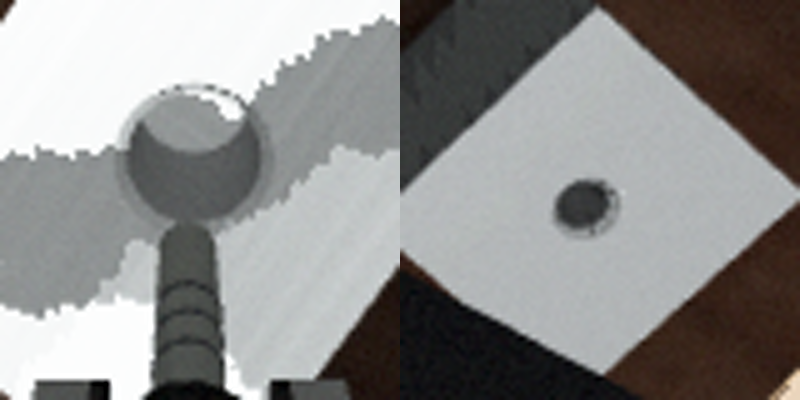

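```bash
python3 -m jog '[[[-1,0.001,0,0.03,0],[-1,0.001,0,0.052,0],[-1,0.001,0,0.06,0],[-1,0.001,0,0.0625,0],[-1,0.001,0,0.0635,0],[-1,0.001,0,0.0645,0],[-1,0.001,0,0.0655,0],[-1,0.001,0,0.0655,0],[-1,0.001,0,0.0655,0]]]'
```

```text
time_s: 5.72
ee_pos: [0.461, -0.0425, 0.1129]
ee_rot: [3.097, 0.527, 0.0]
wrist_force: [-0.1, 0.8, -0.7]
finger_gap: 0.173
grip_force: 58.9
```

```bash
python3 -m jog '[[[-1,0,0,0.001,0],[-1,0,0,0.002,0],[-1,0,0,0.002,0],[-1,0,0,0.002,0]]]'
```

```text
time_s: 6.22
ee_pos: [0.4609, -0.0426, 0.1108]
ee_rot: [-3.097, -0.527, 0.0]
wrist_force: [0.1, -0.1, -0.5]
finger_gap: 0.168
grip_force: 58.9
```

```bash
python3 -m jog '[[[-1,0,0,0.003,0],[-1,0,0,0.0055,0],[-1,0,0,0.0065,0],[-1,0,0,0.0075,0],[-1,0,0,0.0085,0],[-1,0,0,0.0085,0],[-1,0,0,0.0085,0]]]'
```

```text
time_s: 7.1
ee_pos: [0.461, -0.0426, 0.1024]
ee_rot: [3.097, 0.527, 0.0]
wrist_force: [-0.0, 0.5, -0.2]
finger_gap: 0.17
grip_force: 58.9
```

```bash
python3 -m jog '[[[-1,0,0,0.001,0],[-1,0,0,0.002,0],[-1,0,0,0.002,0],[-1,0,0,0.002,0]]]'
```

```text
time_s: 7.6
ee_pos: [0.4609, -0.0426, 0.1003]
ee_rot: [-3.097, -0.526, 0.0]
wrist_force: [0.8, 0.2, -1.7]
finger_gap: 0.176
grip_force: 58.9
```

```bash
python3 -m jog '[[[-1,0,0,0.003,0],[-1,0,0,0.0055,0],[-1,0,0,0.0065,0],[-1,0,0,0.0075,0],[-1,0,0,0.008,0],[-1,0,0,0.008,0],[-1,0,0,0.008,0],[-1,0,0,0.008,0]]]'
```

```text
time_s: 8.6
ee_pos: [0.4611, -0.0425, 0.0935]
ee_rot: [3.097, 0.527, 0.001]
wrist_force: [-2.6, 0.7, 6.3]
finger_gap: 0.17
grip_force: 59.7
```

```bash
python3 -m jog '[[[-1,0,0,0,0],[-1,0,0,0,0],[-1,0,0,0,0],[-1,0,0,0,0]]]' && python3 -m jog '[[[-1,0,0,-0.02,0],[-1,0,0,-0.05,0],[-1,0,0,-0.084,0],[-1,0,0,-0.084,0],[-1,0,0,-0.084,0]]]'
python3 - <<'E'
from h import *
o=r.get_obs();print(shift(o,[.4306,-.2118,o["ee_pos"][2]]),o["ee_pos"],o["wrist_force"])
E
```

```text
time_s: 9.1
ee_pos: [0.4611, -0.0425, 0.0935]
ee_rot: [3.097, 0.527, 0.001]
wrist_force: [-2.0, 1.1, 5.5]
finger_gap: 0.169
grip_force: 59.7
time_s: 9.72
ee_pos: [0.4607, -0.0425, 0.1755]
ee_rot: [-3.097, -0.527, 0.001]
wrist_force: [0.1, 0.1, -0.8]
finger_gap: 0.167
grip_force: 59.3
[-0.0844  0.1498 -0.    ] [ 0.4607 -0.0425  0.1755] [ 0.0639  0.0609 -0.7845]
```

The rod met the bottom at tip z of about 16 mm, so the well is 50 mm deep and the long plug is the one to use. Next I'll return the rod.

```bash
python3 -m jog '[[[-1,-0.02,0.037,0,0],[-1,-0.041,0.075,0,0],[-1,-0.062,0.112,0,0],[-1,-0.084,0.15,0,0],[-1,-0.084,0.15,0.02,0],[-1,-0.084,0.15,0.045,0],[-1,-0.084,0.15,0.052,0],[-1,-0.084,0.15,0.052,0],[-1,-0.084,0.15,0.052,0],[-1,-0.084,0.15,0.052,0]]]';python3 - <<'E'
from h import *
o=r.get_obs();i=r.get_image("wrist");print(o["ee_pos"],o["wrist_force"]);cv2.imwrite("pics/w3.png",cv2.resize(i["pixels"][170:270,220:340],(720,600),interpolation=2))
E
```

```text
time_s: 10.98
ee_pos: [0.432, -0.2122, 0.1255]
ee_rot: [3.096, 0.527, 0.002]
wrist_force: [-0.2, 0.5, -0.2]
finger_gap: 0.167
grip_force: 59.2
[ 0.432  -0.2122  0.1255] [-0.2162  0.5363 -0.2025]
```

View pics/w3.png

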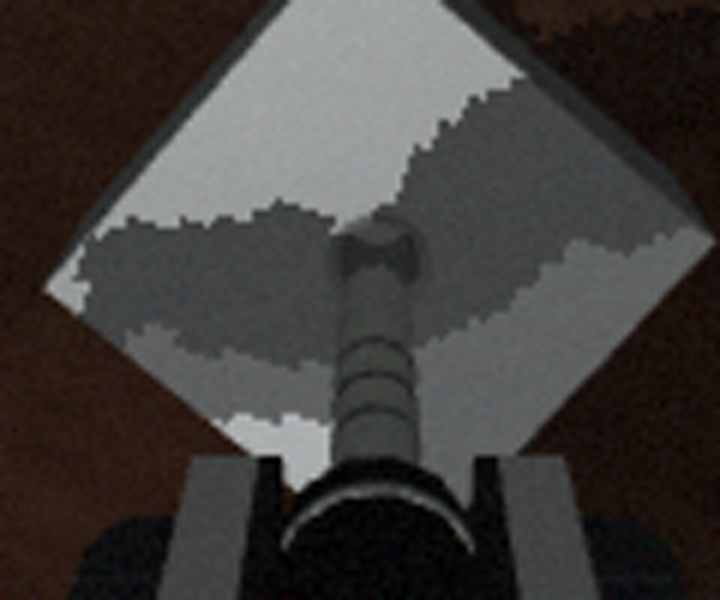

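Run:
```python
from h import *
o=r.get_obs();i=r.get_image("wrist")
t=ray(i,282.7,218.3,.048,o);h=ray(i,282.7,212,.036,o);print(t,h,shift(o,o["ee_pos"]+h-t))
```

```text
[ 0.4307 -0.2122  0.048 ] [ 0.4318 -0.2118  0.036 ] [ 0.0012 -0.      0.012 ]
```

The crop shows the tip just above the stand hole. It is centred sideways and within about 1 mm in x, so I'm lowering it gently.

```bash
python3 -m jog '[[[-1,0.0005,0,0.006,0],[-1,0.0005,0,0.01,0],[-1,0.0005,0,0.012,0],[-1,0.0005,0,0.014,0],[-1,0.0005,0,0.016,0],[-1,0.0005,0,0.018,0],[-1,0.0005,0,0.018,0]]]'
```

```text
time_s: 11.95
ee_pos: [0.4317, -0.2118, 0.1062]
ee_rot: [3.097, 0.526, 0.0]
wrist_force: [-0.2, -0.0, -1.0]
finger_gap: 0.169
grip_force: 59.0
```

```bash
python3 -m jog '[[[-1,0,0,0.008,0],[-1,0,0,0.014,0],[-1,0,0,0.018,0],[-1,0,0,0.02,0],[-1,0,0,0.02,0],[-1,0,0,0.02,0]]]'
```

```text
time_s: 12.7
ee_pos: [0.4317, -0.2117, 0.0863]
ee_rot: [-3.097, -0.527, 0.0]
wrist_force: [0.4, -0.7, -0.6]
finger_gap: 0.171
grip_force: 59.0
```

Inserted, with the tip about 9 mm over the desk. I'll release and rise to z 0.23.

```bash
python3 -m jog '[[[-0.4,0,0,0,0],[0,0,0,0,0],[0.2,0,0,0,0],[0.2,0,0,0,0],[0.2,0,0,-0.04,0],[0.2,0,0,-0.09,0],[0.2,0,0,-0.145,0],[0.2,0,0,-0.145,0],[0.2,0,0,-0.145,0]]]';python3 - <<'E'
from h import *
o=r.get_obs();i=r.get_image("wrist");s=r.get_image("scene");print(o["ee_pos"],o["wrist_force"])
cv2.imwrite("pics/w4.png",np.hstack([cv2.resize(i["pixels"][130:250,220:340],(400,400),interpolation=2),cv2.resize(s["pixels"][250:340,220:310],(400,400),interpolation=2)]))
E
```

```text
time_s: 13.82
ee_pos: [0.4318, -0.2118, 0.2311]
ee_rot: [3.097, 0.526, 0.0]
wrist_force: [-0.7, -0.2, -1.6]
finger_gap: 0.602
grip_force: 0.0
[ 0.4318 -0.2118  0.2311] [-0.6643 -0.192  -1.5616]
```

View pics/w4.png

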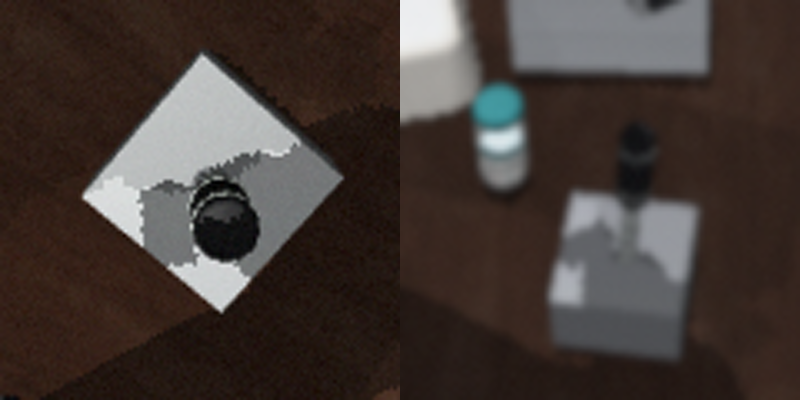

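The rod stands upright in its stand (wrist crop handle top (225,225), scene crop likewise). That was the tenth picture, so from here I work with numbers only. Next I check the rack direction and the arm height over the microscope.

Run:
```python
from h import *
i=r.get_image("wrist");o=dict(ee_pos=np.array([.4594,-.0429,.1772]),ee_rot=np.array([-3.097,-.527,.003]))
g=cv2.imread("pics/w2.png",0)
for v in range(0,190,20): print(v,g[v,0:90:6])
for p in((73,0),(18,182)):print(ray(i,*p,.018,o))
s=r.get_image("side")
for z in(.23,.35,.4,.45,.5,.55,.6):
    c=s["R"]@[.173,-.495,z]+s["t"];q=s["intrinsics"]@c;print(z,q[:2]/q[2])
a=r.get_image("scene")
for z in(.2,.25,.3,.35): print(z,ray(a,165,92,z))
```

```text
0 [136  52  53  53  54  52  83 173 173 173  77  36  38  25  36]
20 [167 168 168 132  83 100 174 175 177 179  38  39  24  34  41]
40 [170 168 172 172 174 175 178 178 183  40  39  23  34  36  30]
60 [124 158 172 180 178 180 180 182  41  38  36  38  37  37  40]
80 [ 56  58  55  59 176 181 183  41  39  39  38  35  33  33  34]
100 [172 176 177 179 180 180  81  39  38  39  39  38  46  39  36]
120 [175 179 178 176 180 180  38  40  26  36  45  34  45  42  45]
140 [ 59  97 179 181 180  38  36  19  34  37  42  34  40  35  45]
160 [177 177 178 177  37  39  23  37  44  40  44  44  44 152 150]
180 [ 40  39 169  41  42  42  35  38  35  44  44  44  46  48  46]
[0.5519 0.169  0.018 ]
[0.3868 0.1908 0.018 ]
0.23 [196.0338 324.1045]
0.35 [188.4023 239.3933]
0.4 [184.7351 198.6862]
0.45 [180.7215 154.1349]
0.5 [176.3102 105.1681]
0.55 [171.4389  51.0951]
0.6 [166.0316  -8.9268]
0.2 [0.2744 0.4362 0.2   ]
0.25 [0.2808 0.3331 0.25  ]
0.3 [0.2872 0.23   0.3   ]
0.35 [0.2936 0.1269 0.35  ]
```

```bash
python3 -m jog '[[[0.2,0.02,-0.04,-0.02,0],[0.2,0.045,-0.087,-0.02,0],[0.2,0.07,-0.135,-0.02,0],[0.2,0.095,-0.183,-0.02,0],[0.2,0.12,-0.231,-0.02,0],[0.2,0.143,-0.278,-0.02,0],[0.2,0.143,-0.278,-0.02,0],[0.2,0.143,-0.278,-0.02,0]]]';cat >>h.py <<'E'
def blobs(i,o,z0=.018,xs=(.37,.58),ys=(.15,.27),s=2000):
    # rectify plane z0 of the wrist image, x right, y up, s px/m
    n=((0,0),(1,0),(1,1),(0,1))
    K=i["intrinsics"];T=i["tool_from_camera"];W=Ro.from_rotvec(o["ee_rot"]).as_matrix()
    q=[]
    for a,b in n:
        X=np.array([xs[a],ys[b],z0]);c=T[:3,:3].T@(W.T@(X-o["ee_pos"])-T[:3,3]);c=K@c;q.append(c[:2]/c[2])
    w,h=int((xs[1]-xs[0])*s),int((ys[1]-ys[0])*s)
    H=cv2.getPerspectiveTransform(np.float32(q),np.float32([(0,h),(w,h),(w,0),(0,0)]))
    return cv2.warpPerspective(i["pixels"],H,(w,h)),np.array(q)
E
python3 - <<'E'
from h import *
o=r.get_obs();i=r.get_image("wrist");print(o["ee_pos"],o["tau"])
_,q=blobs(i,o);print(q)
np.save("pics/w5.npy",i["pixels"])
g=cv2.cvtColor(i["pixels"],6);b=cv2.medianBlur(g,3)
for lo,hi in((150,256),(100,150),(0,45),(45,75)):
    m=cv2.inRange(b,lo,hi-1)
    for c in cv2.findContours(m,1,2)[0]:
        a=cv2.contourArea(c);x,y,w,h=cv2.boundingRect(c)
        if 60<a<60000 and x<330 and y<260: print(lo,a,(x,y,w,h))
E
```

```text
time_s: 15.08
ee_pos: [0.4744, 0.0978, 0.2505]
ee_rot: [3.096, 0.528, -0.003]
wrist_force: [0.1, -0.4, 0.8]
finger_gap: 0.598
grip_force: 0.0
[0.4744 0.0978 0.2505] [  0.7828 -29.8561  31.8955   0.0034   0.0499   0.0017]
[[213.5494 244.5655]
 [269.5439  67.7352]
 [158.0661  25.7875]
 [115.3488 212.8419]]
150 7924.5 (227, 257, 126, 100)
150 452.5 (153, 179, 32, 28)
150 164.5 (171, 137, 17, 17)
150 228.0 (178, 131, 22, 25)
150 150.0 (190, 79, 15, 18)
150 302.0 (198, 78, 24, 26)
150 7801.5 (135, 55, 103, 167)
150 1053.5 (224, 0, 68, 25)
100 3589.5 (11, 253, 82, 60)
100 1027.0 (226, 243, 113, 41)
100 304.0 (247, 192, 20, 28)
100 332.0 (229, 0, 67, 32)
100 90.0 (210, 0, 16, 12)
0 630.0 (188, 247, 33, 50)
0 4637.5 (9, 245, 92, 70)
0 10773.5 (212, 233, 143, 125)
0 305.0 (165, 225, 26, 28)
0 145.5 (30, 206, 23, 21)
0 161.0 (291, 198, 23, 21)
0 609.0 (244, 189, 27, 33)
0 289.5 (286, 156, 27, 22)
0 206.0 (47, 80, 34, 25)
0 138.0 (15, 64, 23, 25)
0 9006.0 (134, 53, 106, 183)
0 83.0 (150, 30, 17, 17)
0 242.5 (303, 27, 42, 32)
0 382.5 (133, 1, 40, 32)
45 496.0 (12, 244, 88, 37)
45 218.0 (222, 234, 117, 34)
45 62.0 (0, 225, 19, 11)
45 346.0 (166, 217, 27, 35)
45 84.5 (31, 207, 21, 19)
45 107.0 (292, 199, 21, 19)
45 88.5 (148, 195, 13, 18)
45 147.5 (162, 185, 16, 17)
45 220.0 (287, 157, 25, 20)
45 69.5 (176, 140, 10, 11)
45 63.5 (32, 104, 17, 11)
45 92.0 (201, 83, 13, 18)
45 77.0 (193, 81, 11, 14)
45 328.0 (46, 79, 36, 27)
45 4417.0 (12, 57, 116, 110)
45 200.0 (223, 19, 49, 19)
45 700.0 (297, 15, 49, 51)
45 336.5 (163, 3, 53, 27)
45 292.0 (134, 2, 38, 30)
45 24754.0 (267, 0, 293, 218)
```

Run:
```python
import numpy as np
p=np.load("pics/w5.npy")
g=p.mean(2)
ch=" .:-=+*%@#"
for n,x,y in(("L",140,174),("M",160,124),("R",180,70)):
    print(n,x,y)
    for v in range(y,y+38): print(v,''.join(ch[min(9,int(q/25.6))] for q in g[v,x:x+50]))
```

```text
L 140 174
174 .......*@@@@@@@@@@@@@@@@@@@@@@@@@@@@@@@@@@@@@@@@@@
175 ......:@@@@@@@@@@@@@@@@@@@@@@@@@@@@@@@@@@@@@@@@@@@
176 ......-%@@@@@@@@@@@@@@@@@@@@@@@@@@@@@@@@@@@@@@@@@@
177 ......*@@@@@@@@@@@@@@@@@@@@@@@@@@@@@@@@@@@@@@@@@@@
178 .....:%@@@@@@@@@@@@@@@@@@@@@@@@@@@@@@@@@@@@@@@@@@@
179 .....-@@@@@@@@@@@@@@@@@%%@@@@@@@@@@@@@@@@@@@@@@@@@
180 .....*%@@@@@@@@@@@@@@%%*++++*%@@@@@@@@@@@@@@@@@@@@
181 ....-@@@@@@@@@@@@@@@%%+:==-+-+=*%@@@@@@@@@@@@@@@@@
182 ....*@@@@@@@@@@@@@@@+===-*-=-====+@@@@@@@@@@@@@@@@
183 .. .*@@@@@@@@@@@@@@*=::*----:--::-+@@@@@@@@@@@@@@@
184 ...-%@@@@@@@@@@@@@+=:.:----:--::-::=%@@@@@@@@@@@@@
185 ...*%@%@@@@@@@@@@%--:-------:--:::::-%@@@@@@@@@@@@
186 ...*@@@@@@@@@@@@%*---------::::::::::-@@@@@@@@@@@@
187 ..-%@%@@@@@@@@%%+--------:-::::::::::-%@@@@@@@@@@@
188 ..*%@@@@@@@@@%+------:-:::::::::::::::-==@@@@@@@@@
189 ..*%@%@@%@%%*+==---::-::::::::::::::::-==%@@@@@@@@
190 .-%@@@@@@@**%##@**=-:::::::::::::::::::===@@@@@@@@
191 .*%@%@@@@@#########+-:::::::::::::::::-===%@@@@@@@
192 .%@@%@@@############*=::::::::::::::::-====%@@@@@@
193 -%@%@@@#####*+*@@####@-::::::::::::::--==
[... 4468 characters left out ...]
@@@@####**+==******-::::::::--====+@@@@@@@@@
96 @@@@@@@@@@@##########%%*=::::::::-=-====@#@@@@@@@@
97 @@@@@@@@@@@@%##########+:::::::::--===+=@#@@@@@@@@
98 @@@@@@@@@@@@@@#######*::::::::::---===@+@#@@@@@@@@
99 @@@@@@@@@@@@@@@%++=+:::::::::::-=-===+@#@#@@@@@@@@
100 @@@@@@@@@@@@@@@@%*=-:-==--:::-=--+++=@@#@@@@@@@@@*
101 @@@@@@@@@@@@@@@@@@*+=-*%%%===-===@@@+@##@@@@@@@@@-
102 @@@@@@@@@@@@@@@@@@@%**+=%%*%==+@#@#@###@#@@@@@@@*:
103 @@@@@@@@@@@@@@@@@@@@@@%**=*%%%@@@##@####@@@@@@@@-.
104 @@@@@@@@@@@@@@@@@@@@@@@#@###@##@###@####@@@@@@@%:.
105 @@@@@@@@@@@@@@@@@@@@@@@@@@#@@@##@@####@#@@@@@@@*:.
106 @@@@@@@@@@@@@@@@@@@@@@@@@#@###@#@#@#####@@@@@@@-..
107 @@@@@@@@@@@@@@@@@@@@@@@@@@@@@######@#@###@@@@@*:..
```

Run:
```python
from h import *
p=np.load("pics/w5.npy");g=p.mean(2);ch=" .:-=+*%@#"
for v in range(194,224): print(v,''.join(ch[min(9,int(q/25.6))] for q in g[v,122:167]))
o=r.get_obs();i=r.get_image("wrist");print(o["ee_pos"])
for n,f,t in(("L",(171.5,191.5),(140,208)),("M",(187,143),(169,146.5)),("R",(208.5,90.5),(188,85))):
    print(n,ray(i,*f,.018,o),[ray(i,*t,z,o)[:2] for z in(.072,.082,.092)])
```

```text
194 ..................*%%@@%@##*+---:-:-####@-:::
195 ..................%%@%@%#@*----:::::--=##-:::
196 .................-%%%%%%%----:::::::::=**+:::
197 .................*%%%%+----:::::::::::-***:::
198 .................%%%+-----:::::::::::::***=::
199 ................-%+=---:-::::::::::::::+**-::
200 ................*++==--::::::::::::::::***-::
201 ...............=@@###@+-:::::::::::::::***-::
202 ..............+########%=-::::::::::::-***-::
203 .............:##########@=::::::::::::+**+:-+
204 .............@###########@-::::::::::=***-=%@
205 .............############@=::::::::-=***=+%@@
206 .............#############%-:::::-+****++%@@@
207 ............-#############%-:::::%##*%%@@@@@@
208 .............#############%::::-+@@@%@%%%@@%%
209 .............+############%:::-%%%%%@%@@@@@@%
210 ..............############+::...:+%%%@@@@%@@%
211 ..............+##########@-.......:+%%%%@@@%@
212 ...............+########@-:..........:+%%@@@%
213 ................-%#####%:..............:+%%%%
214 ...................--+:..................:=*%
215 ............................................:
216 .............................................
217 .............................................
218 .............................................
219 .............................................
220 .............................................
221 .............................................
222 .............................................
223 .............................................
[0.4745 0.0972 0.2507]
L [0.4171 0.2137 0.018 ] [array([0.4073, 0.2256]), array([0.4113, 0.2223]), array([0.4153, 0.219 ])]
M [0.4764 0.2111 0.018 ] [array([0.476 , 0.2131]), array([0.4779, 0.2102]), array([0.4797, 0.2072])]
R [0.5374 0.2037 0.018 ] [array([0.5355, 0.2104]), array([0.5355, 0.2075]), array([0.5355, 0.2047])]
```

```bash
python3 -m jog '[[[0.2,-0.004,-0.033,0,0],[0.2,-0.008,-0.066,0,0],[0.2,-0.012,-0.1,0,0],[0.2,-0.015,-0.131,0,0],[0.2,-0.015,-0.131,0.015,0],[0.2,-0.015,-0.131,0.035,0],[0.2,-0.015,-0.131,0.06,0],[0.2,-0.015,-0.131,0.06,0],[0.2,-0.015,-0.131,0.06,0]]]';python3 - <<'E'
from h import *
o=r.get_obs();i=r.get_image("wrist");print(o["ee_pos"],o["tau"])
W=Ro.from_rotvec(o["ee_rot"]).as_matrix();T=i["tool_from_camera"]
def pr(X):
    c=i["intrinsics"]@(T[:3,:3].T@(W.T@(np.array(X)-o["ee_pos"])-T[:3,3]));return c[:2]/c[2]
for n,x,y in(("L",.417,.217),("M",.476,.211),("R",.536,.204)):print(n,[pr((x,y,z)) for z in(.018,.038,.048,.058,.072,.082,.092)])
np.save("pics/w6.npy",i["pixels"])
g=i["pixels"].mean(2);ch=" .:-=+*%@#"
u,v=pr((.417,.217,.06)).astype(int)
for y in range(v-30,v+50,1): print(y,''.join(ch[min(9,int(q/25.6))] for q in g[y,u-34:u+34]))
E
```

```text
time_s: 16.3
ee_pos: [0.4179, 0.2156, 0.1917]
ee_rot: [3.097, 0.523, 0.0]
wrist_force: [0.0, 0.2, 0.8]
finger_gap: 0.599
grip_force: 0.0
[0.4179 0.2156 0.1917] [ -0.0447 -27.688   31.3787   0.0282  -0.0044  -0.0001]
L [array([281.5473, 189.0263]), array([281.476 , 193.4274]), array([281.4368, 195.8464]), array([281.395, 198.431]), array([281.3313, 202.3616]), array([281.2818, 205.4205]), array([281.2285, 208.7163])]
M [array([308.4633, 132.233 ]), array([310.1959, 133.0322]), array([311.1526, 133.4734]), array([312.1781, 133.9464]), array([313.7443, 134.6688]), array([314.9689, 135.2336]), array([316.2939, 135.8447])]
R [array([339.3857,  69.3327]), array([343.3895,  65.7331]), array([345.6111,  63.7358]), array([348.0015,  61.5868]), array([351.67  ,  58.2886]), array([354.5532,  55.6965]), array([357.6877,  52.8785])]
168 ..........%###@#####@@#@@#@@@@@@@#@@@@@@@@@@@@@@@@@@@@@@@@@@@@@@@@@@
169 .........-@@#####@@@@@@@#@@##@@@@@@@@@@@@@@@@@@@@@@@@@@@@@@@@@@@@@@@
170 .........+@####@#@@####@@@@@#@@@@@@@@@@@@@@@@@@@@@@@@@@@@@@@@@@@@@@@
171 .........@###@###@@@@@#@#@@@@@@#@@@@@@@@@@@@@
[... 4871 characters left out ...]
.:.....:::..............:..:.....:.::::::.:
239 .........................::....:.:...............:.::......::::::.::
240 ...............................::.::.............::::........::::::.
241 .............................:.:::................:.:........::::::.
242 ............................:::::.:.:...............:..:.....:::::::
243 .....................:......::..:::::.....:..........::......:::::::
244 ..............................:.:::::.........................::::::
245 .............................::.:.:.:::...::................::::::::
246 ................................:::::::.:...........:......:::::::::
247 ..........................:....::.::.::......:..............::::::::
```

Run:
```python
import numpy as np
g=np.load("pics/w6.npy").mean(2);ch=" .:-=+*%@#"
for y in range(38,90): print(y,''.join(ch[min(9,int(q/25.6))] for q in g[y,318:378]))
```

```text
38 ###############################@+-:::::.:::.::.::..:.::..:.:
39 #################################@+-:.:::::::.:.....:..:.:..
40 ###################################@+-:::....::..:.....:....
41 #####################################@+-::.:...........:::..
42 #######################################@+-::.:.:.:.:.:..:...
43 #########################################@+-:::..::.......:.
44 ###########################################@+-:...:....::.:.
45 ###########################%##@@@############@+-:...:.::.:::
46 ########################@@########@############@+-:::::::..:
47 #######################%#########################@+-::::::.:
48 ######################@############################@+-::::::
49 #####################@@##############################@+-::::
50 ###################@#@#################################@+-::
51 ####################%#################%##################@=:
52 #############@@####@+#####################################+:
53 ##########@##@#####=%#####################################-:
54 ##########%*+#####=-%##################@#################+::
55 #########
[... 1527 characters left out ...]
#####*%#%=-----------==-==+++++##############%...:::::::::::
80 ######+*#%==------==++-==+#****##############-.:.:.:::::::::
81 #######%%@#@*+=-==+====+*###################%:..:..:::::::::
82 ########@%%%##***++=++*#####################=:..:.::.:..::::
83 ##########@%%%%%%%%%@@####@################%:......:..:.::::
84 #############@@@@@#########################=:...::...:.:.:.:
85 ##########################################%:.....::......:::
86 ##########################################=:.....:.:.....:::
87 #########################################%:.....:.:....:..::
88 #########################################=.:...:..:::...:..:
89 ########################################%:.....::.:..:......
```

R's step and top offsets (9.2/12.4 px) fit the middle plug and L's (9.9/10.1 px) fit the long one, so L is the long plug. Now I compute its position.

Run:
```python
from h import *
o=r.get_obs();i=r.get_image("wrist");print(o["ee_pos"])
for p,z in(((278.5,209),.092),((279.5,198.9),.058),((279,189),.018)):
    q=ray(i,*p,z,o);print(q,shift(o,q))
```

```text
[0.4181 0.216  0.1923]
[0.4164 0.2193 0.092 ] [-0.0008 -0.0037  0.1003]
[0.4164 0.2188 0.058 ] [-0.001  -0.0032  0.1343]
[0.4166 0.2198 0.018 ] [-0.0005 -0.0041  0.1743]
```

```bash
python3 -m jog '[[[0,-0.001,-0.0035,0.02,0],[0,-0.001,-0.0035,0.05,0],[0,-0.001,-0.0035,0.08,0],[0,-0.001,-0.0035,0.08,0]]]'; python3 -c "
from h import *
print(r.get_obs()['tau'])"
```

```text
time_s: 16.9
ee_pos: [0.4144, 0.2172, 0.1097]
ee_rot: [-3.096, -0.53, 0.007]
wrist_force: [-0.3, 0.2, -0.2]
finger_gap: 0.498
grip_force: 0.0
[ -0.0402 -27.9626  31.3697  -0.2386   0.0036  -0.    ]
```

```bash
python3 -m jog '[[[0,0,0,0.02,0],[0,0,0,0.04,0],[0,0,0,0.0475,0],[0,0,0,0.0475,0],[0,0,0,0.0475,0],[-1,0,0,0.0475,0],[-1,0,0,0.0475,0],[-1,0,0,0.0475,0],[-1,0,0,0.0475,0],[-1,0,0,0.0475,0]]]'; python3 -c "
from h import *
print(r.get_obs()['tau'])"
```

```text
time_s: 18.15
ee_pos: [0.4165, 0.2182, 0.0647]
ee_rot: [-3.095, -0.53, -0.002]
wrist_force: [-0.6, 0.4, 4.8]
finger_gap: 0.141
grip_force: 58.5
[ -0.1808 -26.267   28.8237  -0.1858  -0.1106   0.0002]
```

```bash
python3 -m jog '[[[-1,0,0,-0.015,0],[-1,0,0,-0.04,0],[-1,0,0,-0.08,0],[-1,0,0,-0.11,0],[-1,0,0,-0.11,0],[-1,0,0,-0.11,0]]]' && python3 -m jog '[[[-1,-0.006,0.035,0,0],[-1,-0.013,0.08,0,0],[-1,-0.021,0.125,0,0],[-1,-0.028,0.17,0,0],[-1,-0.036,0.215,0,0],[-1,-0.041,0.245,0,0],[-1,-0.0437,0.262,0,0],[-1,-0.0437,0.262,0.01,0],[-1,-0.0437,0.262,0.02,0],[-1,-0.0437,0.262,0.02,0]]]'
python3 - <<'E'
from h import *
j=0
o=r.get_obs();i=r.get_image("wrist");print(o["ee_pos"],o["wrist_force"])
W=Ro.from_rotvec(o["ee_rot"]).as_matrix();T=i["tool_from_camera"]
def pr(X):
    c=i["intrinsics"]@(T[:3,:3].T@(W.T@(np.array(X)-o["ee_pos"])-T[:3,3]));return c[:2]/c[2]
e=o["ee_pos"];print("well",pr((.462,-.0435,.066)),"foot",pr((e[0],e[1],e[2]-.0567)),"step",pr((e[0],e[1],e[2]-.0067)))
np.save("pics/w7.npy",i["pixels"]);g=i["pixels"].mean(2);ch=" .:-=+*%@#"
for y in range(160,256): print(y,''.join(ch[min(9,int(q/25.6))] for q in g[y,245:325]))
E
```

```text
time_s: 18.9
ee_pos: [0.4153, 0.2174, 0.1728]
ee_rot: [-3.095, -0.53, 0.003]
wrist_force: [0.2, 0.0, -1.9]
finger_gap: 0.141
grip_force: 58.4
time_s: 20.15
ee_pos: [0.4606, -0.0425, 0.1515]
ee_rot: [-3.093, -0.533, 0.005]
wrist_force: [-0.4, -0.0, -0.7]
finger_gap: 0.142
grip_force: 58.6
[ 0.4606 -0.0425  0.1515] [-0.3922 -0.0354 -0.7181]
well [285.8763 211.65  ] foot [283.8066 225.5636] step [283.7294 257.7311]
160 ...........=####################################################################
161 ...........#####################################################################
162 ..........+#####################################################################
163 .........-######################################################################
164 ........:#######################################################################
165 ........+#######################################################################
166 .......-########################################################################
167 ......:#########################################################################
168 
[... 6772 characters left out ...]
---------+%%%%%%%%%:.. 
248 #########+----------:    ====-::-:--------:::-=====.   .----------=%%%%%%%%-. . 
249 #########=----------.    ===--:--------:::-:::-====.   .-----------%%%%%%%=.    
250 ########@-----------.    ==-::::--:--:----::::::-==    .-----------*%%%%%+.. ...
251 ########@-----------.    ==::----------::::::::::-=.   .::---------+%%%%%:.  .  
252 ########+----:------     =::::-:::---:---:::::::::=.    ----:------+%%%%: . .   
253 ########+----------:     -:::------------:::::::::-     ------------%%%=.    .  
254 #######@--:--------:     :::-:-----:---:-:-::::::::     :-----------%%+.       .
255 #######@-----------:     :::--:---------:::::::::::     .-----------+%.   . .
```

Run:
```python
from h import *
o=r.get_obs();i=r.get_image("wrist");print(o["ee_pos"])
w=ray(i,285.2,212.5,.066,o);f=ray(i,282.6,224.8,.0948,o);print(w,f,shift(o,o["ee_pos"]+w-f))
```

```text
[ 0.4611 -0.0427  0.1524]
[ 0.4616 -0.0436  0.066 ] [ 0.4611 -0.0419  0.0948] [-0.      0.0018  0.0288]
```

```bash
python3 -m jog '[[[-1,0,0.0018,0.008,0],[-1,0,0.0018,0.018,0],[-1,0,0.0018,0.024,0],[-1,0,0.0018,0.024,0],[-1,0,0.0018,0.024,0]]]'
python3 - <<'E'
from h import *
o=r.get_obs();i=r.get_image("wrist");print(o["ee_pos"],o["wrist_force"])
W=Ro.from_rotvec(o["ee_rot"]).as_matrix();T=i["tool_from_camera"]
def pr(X):
    c=i["intrinsics"]@(T[:3,:3].T@(W.T@(np.array(X)-o["ee_pos"])-T[:3,3]));return c[:2]/c[2]
e=o["ee_pos"];print("well",pr((.4616,-.0436,.066)),"foot",pr((e[0],e[1],e[2]-.0567)))
g=i["pixels"].mean(2);ch=" .:-=+*%@#"
for y in range(200,250): print(y,''.join(ch[min(9,int(q/25.6))] for q in g[y,255:315]))
E
```

```text
time_s: 20.88
ee_pos: [0.4625, -0.0456, 0.1295]
ee_rot: [-3.095, -0.53, 0.0]
wrist_force: [0.2, -0.5, -1.1]
finger_gap: 0.14
grip_force: 58.6
[ 0.4625 -0.0456  0.1295] [ 0.1992 -0.4569 -1.0796]
well [280.2033 222.9003] foot [283.5969 225.8067]
200 ################################*+++++++++++++++++++++++++++
201 ################################*+++++++++++++++++++++++++++
202 ###############################*++++++++++++++++++++++++++++
203 ###############################*++++++++++++++++++++++++++++
204 ########################@@####*+++++++++++++++++++++++++++++
205 ##################@@%%%%%%%%%@++++++++++++++++++++++++++++++
206 ###############@%%%%%%%***%======+++++++++++++++++++++++++++
207 ##############@==*%**+++++++++=====+++++++++++++++++++++++++
208 ############@%%%*+++++++++++++++=====+++++++++++++++++++++++
209 ###########@+%%*++++*+++++++++++++====++++++++++++*+++++++++
210 ##########@%%+++++++++++++++++++*++===++++++++++++++++++++++
211 #####*+##@%%+-++++++++++++++++++++++===+++++++++++++++++++++
212 #####*++===---=++++++++++++++++++++=-===++++++++++++++++++++
213 #*++#*+
[... 1693 characters left out ...]
--:::-::-:----=====---------:::::::-+++++%%%%%%%%%
240 ++++++++++-:::-:-:----=+====++++===----:::::::+%%%%%%%%%%%%%
241 ++++++++++:::::----======+=++======++--:::::::+%%%%%%%%%%%%%
242 ++++++++++-::::-=========+===+====+++==-::::::+%%%%%%%%%%%%%
243 +++++++++=:::-:=========+===+====+======-:::::=%%%%%%%%%%%%%
244 +++++++++=::::==+====+++=+===+===========-::::=%%%%%%%%%%%%%
245 =========-::::-=====+=+=======++=========-::::=*+++*****%%%%
246 -----------   .=========------===========.   :----------+%%%
247 -------::-:   .=======------:::---=======.   :----------+%%%
248 :---------:    ====-----:------::::-=====.   .----------=%%%
249 -:------:-.    ===---:::----:-::::::-====.   .---------:-%%%
```

```bash
python3 -m jog '[[[-1,0,0,0,0],[-1,0,0,0,0],[-1,0,0,0,0]]]';python3 - <<'E'
from h import *
o=r.get_obs();i=r.get_image("wrist");print(o["ee_pos"])
w=ray(i,279.4,223.2,.066,o);f=ray(i,282.7,225.2,o["ee_pos"][2]-.0567,o);print(w,f,shift(o,o["ee_pos"]+w-f))
g=i["pixels"].mean(2);ch=" .:-=+*%@#"
for y in (204,205,206,207,210,212,213,214,216,220,224,228,232,236): print(y,''.join(ch[min(9,int(q/25.6))] for q in g[y,255:315]))
E
```

```text
time_s: 21.3
ee_pos: [0.4625, -0.0455, 0.1295]
ee_rot: [-3.095, -0.53, 0.0]
wrist_force: [0.6, 0.2, -1.0]
finger_gap: 0.145
grip_force: 58.6
[ 0.4625 -0.0455  0.1295]
[ 0.4612 -0.0431  0.066 ] [ 0.4627 -0.0449  0.0728] [-0.0008 -0.0021  0.0068]
204 ########################@@#####*+++++++++++++++++++++*++++++
205 ##################@@%%%%%%%%@@++++++++++++++++++++++++++++++
206 ###############@@%%%%%%%**%======+++++++++++++++++++++++++++
207 ##############@+=****+++++++++=====+++++++++++++++++++++++++
210 ##########@%%++++++++++++++++++++++====+++++++++++++++++++++
212 #####*+++==---=+++++++++++++++++++++-===++++++++++++++++++++
213 #*++#*++==-----=+++++++==----===++=---===+++++++++++++++++++
214 #*+++++===-:----=++++=-::-:-----:------==+++++++++++++++++++
216 ++++++===-:----------::::---:-:-::-::---==++++++++++++++++++
220 +++++===-:--------::::----:-:::----::::::-=+++++++++++++++++
224 ++++++==--------::::-::--:-------:---:::::-=++++++++++++++++
228 ++++++====----::::---::-----------:-::-:::::++++++++++++++++
232 +++++++++++-::::--::------:-----:--:-:-:::::-+++++++++++++++
236 ++++++++++=::::-----::--------::-::-:--::::::=++++++%%%%%%%%
```

```bash
python3 -m jog '[[[-1,-0.0008,-0.002,0.002,0],[-1,-0.0008,-0.002,0.004,0],[-1,-0.0008,-0.002,0.004,0],[-1,-0.0008,-0.002,0.004,0],[-1,-0.0008,-0.002,0.004,0]]]';python3 - <<'E'
from h import *
o=r.get_obs();i=r.get_image("wrist");print(o["ee_pos"],o["wrist_force"])
g=i["pixels"].mean(2);ch=" .:-=+*%@#"
for y in range(202,238): print(y,''.join(ch[min(9,int(q/25.6))] for q in g[y,255:315]))
E
```

```text
time_s: 21.98
ee_pos: [0.4611, -0.0439, 0.1255]
ee_rot: [-3.095, -0.53, 0.0]
wrist_force: [0.1, -0.2, -1.3]
finger_gap: 0.141
grip_force: 58.6
[ 0.4611 -0.0439  0.1255] [ 0.0979 -0.1531 -1.3229]
202 ###############################*++++++++++++++++++++++++++++
203 ###############################*+++++++++++++++++++++++++++*
204 ###############################*++++++++++++++++++++++++++++
205 ######################@@%%%=====++++++++++++++++++++++++++++
206 ###################@@%%%%%%=========++++++++++++++++++++++++
207 #################@%=%%****+++++=======++++++++++++++++++++++
208 ################@%%%**++++++++++++======++++++++++++++++++++
209 ##############@+%%*+++++++++++++++++=====+++++++++++++++++++
210 #############@%%%*++++++++++++++++++++====++++++++++++++++++
211 ############@%%%+++++++++++++++++++++++===++++++++++++++++++
212 #*#########@%%%==++++++++++++++++++++++-====++++++++++++++++
213 #*+++######%%%=--=+++++==----===++++++---===++++++++++++++++
214 *+++++++##@%%=----=++==-:-:-:--::-=+=-----==++++++++++++++++
215 ++++++++++==----------:--:::--:-:::-------====++++++++++
[... 734 characters left out ...]
==-:-::::---::---:----::::-:::::::===+++++++++++++
228 +++++++++===::-::-::--:--------:--::-::-::::==++++++++++++++
229 +++++++++===::::::::-------------:-:::::::::==++++++++++++++
230 +++++++++===:-::--:--::--:-------:--::::::::==++++++++++++++
231 ++++++++++=-:::::::::-----------:--:-:::::::-+++++++++++++++
232 +++++++++++-:::::-::---------------:-:::::::-+++++++++++++++
233 +++++++++++-::::--:::-:--::-:--:-:-::-::::::-+++++++++++++++
234 +++++++++++::::::---:------:----:-:-:::::::::+++++++++++++++
235 ++++++++++=:::::-------------:---::::-:::::::++++++++++++++%
236 ++++++++++=:::::-:-::---------:---::-::::::::=+++++++++++++%
237 ++++++++++=:::::--:------------:::-::-:::::::-+++++++++%%%%%
```

```bash
python3 -m jog '[[[-1,0,0,0.003,0],[-1,0,0,0.005,0],[-1,0,0,0.0065,0],[-1,0,0,0.008,0],[-1,0,0,0.0095,0],[-1,0,0,0.0095,0]]]'
```

```text
time_s: 22.78
ee_pos: [0.461, -0.0439, 0.1158]
ee_rot: [-3.095, -0.53, 0.0]
wrist_force: [1.1, -0.5, -0.8]
finger_gap: 0.14
grip_force: 58.6
```

```bash
python3 -m jog '[[[-1,0,0,0.004,0],[-1,0,0,0.009,0],[-1,0,0,0.014,0],[-1,0,0,0.019,0],[-1,0,0,0.022,0],[-1,0,0,0.022,0]]]'
```

```text
time_s: 23.52
ee_pos: [0.4609, -0.0437, 0.0935]
ee_rot: [-3.095, -0.53, 0.001]
wrist_force: [1.0, 0.3, -1.0]
finger_gap: 0.138
grip_force: 58.6
```

```bash
python3 -m jog '[[[-1,0,0,0.005,0],[-1,0,0,0.01,0],[-1,0,0,0.015,0],[-1,0,0,0.018,0],[-1,0,0,0.0195,0],[-1,0,0,0.0205,0],[-1,0,0,0.0215,0],[-1,0,0,0.0215,0]]]'
```

```text
time_s: 24.52
ee_pos: [0.4611, -0.0438, 0.0727]
ee_rot: [-3.095, -0.53, -0.0]
wrist_force: [-0.2, 0.5, 1.2]
finger_gap: 0.141
grip_force: 58.7
```

```bash
python3 -m jog '[[[-1,0,0,0.0004,0],[-1,0,0,0.0004,0],[-1,0,0,0.0004,0]]]' && python3 -m jog '[[[-0.6,0,0,0,0],[-0.4,0,0,0,0],[-0.1,0,0,0,0],[0,0,0,0,0],[0,0,0,0,0],[0,0,0,-0.02,0],[0,0,0,-0.05,0],[0,0,0,-0.1,0],[0,0,0,-0.1,0],[0,0,0,-0.1,0]]]'
python3 - <<'E'
from h import *
o=r.get_obs();i=r.get_image("wrist");print(o["ee_pos"],o["wrist_force"])
W=Ro.from_rotvec(o["ee_rot"]).as_matrix();T=i["tool_from_camera"]
def pr(X):
    c=i["intrinsics"]@(T[:3,:3].T@(W.T@(np.array(X)-o["ee_pos"])-T[:3,3]));return c[:2]/c[2]
print("well",pr((.4611,-.0438,.066)),"knob top",pr((.4611,-.0438,.1)))
g=i["pixels"].mean(2);ch=" .:-=+*%@#"
for y in range(180,245): print(y,''.join(ch[min(9,int(q/25.6))] for q in g[y,250:315]))
E
```

```text
time_s: 24.9
ee_pos: [0.4613, -0.0438, 0.0727]
ee_rot: [-3.095, -0.53, -0.001]
wrist_force: [-1.1, 0.7, 5.7]
finger_gap: 0.14
grip_force: 59.0
time_s: 26.15
ee_pos: [0.4612, -0.044, 0.172]
ee_rot: [-3.095, -0.53, -0.0]
wrist_force: [-0.4, 0.4, -1.1]
finger_gap: 0.501
grip_force: 0.0
[ 0.4612 -0.044   0.172 ] [-0.4348  0.4009 -1.082 ]
well [283.2543 206.1917] knob top [283.2605 218.8565]
180 ############################################################*+++*
181 #########################################################*+++++++
182 ######################################################*+#*+++++++
183 ######################################################*++++++++++
184 ###################################################*+++++++++++++
185 ##################################################*+++++++++*++++
186 ##################################################*++++++++++++++
187 ##################################################*++++++++*+++++
188 ##############################################*++++++++++++++++++
189 ##############################################*++++++++++++++++++
190 ######
[... 3139 characters left out ...]

235 ##############################@%%%%%%%%%%%%%%%%%%%%%%%%%%%%%%%%%%
236 ###############################%%%%%%%%%%%%%%%%%%%%%%%%%%%%%%%%%%
237 ###############################@%%%%%%%%%%%%%%%%%%%%%%%%%%%%%%%%%
238 ################################@@@%%%%%%%%%%%%%%%%%%%%%%%%%%%%%%
239 ###################################@@@%%%%%%%%%%%%%%%%%%%%%%%%%%%
240 ######################################%%%%%%%%%%%%%%%%%%%%%%%%%%=
241 #####################################%%%%%%%%%%%%%%%%%%%%%%%%%%=.
242 #####################################@@%%%%%%%%%%%%%%%%%%%%%%%+. 
243 #######################################%%%%%%%%%%%%%%%%%%%%%%%:..
244 #######################################%%%%%%%%%%%%%%%%%%%%%%=. .
```

The plug stands flush and centred: its knob top is at (282.3,219), against (283.3,218.9) expected. I'm handing in.

```bash
python3 -c "
from rig import r
print(r.finish_job())"
```

```text
the job is handed in; nothing more can be done
None
```

The well is 50 mm deep, felt with the rod, which is back in its stand. The long plug stands released and flush in the well, and the job is handed in at about 26 s with no verdict shown.

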